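Latch the dry cabinet shut

TASK

The drop-front door of the little dry cabinet stands ajar on its rubber seal. Swing the draw latch's wire loop forward and down onto the keeper on top of the door, press its thumb tab until the sprung saddle gives right down, and push it back so that the cross bar slips in under the keeper's lip and is caught there. Then throw the lever back and press it down over centre until it lies flat and the door is pulled home, and let go; work by feel, never pushing with more than about 20 N, and leave the bottle, jar and dish where they stand.

Things in the scene. Friction and masses are not known exactly. Their poses are not given: they have to be found in the camera images.
- cabinet: Grey cabinet fixed to the bench: 230 mm deep (its x), 240 mm wide (its y), roof 150 mm above its origin on the bench plane. x points from the door (robot's side) to the back, y left, z up; its yaw varies. The roof runs from x = -80 to +150 mm. The latch is on the roof's centre line (y = 0) near the door; the lever's axis is at x = -52 mm. All hinge axes run along the cabinet's y.
- door (a joint): Drop-front door with a clear pane, 22 mm thick, 240 mm wide, hinged along its bottom edge, top edge level with the roof. 0 = fully against the cabinet, grows as the top tips forward. The springy seal holds it ajar at about 0.039 rad (6 mm at the top); pressing it home takes about 10 N per mm at the top. Properly latched it reads about 0.015.
- keeper (a point): Nominal place of the keeper hook on the door's top: front face of its post, at the height of its sprung saddle's top when pressed right down. The hook (16 mm wide) is screwed on in a slot, so it sits up to 5 mm higher or lower: find it by feel. Above the saddle's pressed-down height a lip, reaching 10.5 mm forward, has its underside at 11.5 mm, its top at 15.5 mm. Axes as the cabinet's.
- lever (a joint): Steel latch lever, 24 mm wide, 4 mm thick, 68 mm long from its pivot. 0 = flat on the roof, pointing back (closed, at its stop); 1.57 upright; stop at 2.6, thrown forward. Starts forward. Friction of 0.04 N m keeps it in place; it follows when the loop is pushed back. With the loop hooked its end takes up to about 4 to 8 N; centre is at 0.1 to 0.3. The bar clears the lip only above about 2.0.
- lever_pivot (a point): Axis of the lever, 16 mm above the roof, on the centre line. Axes turn with the lever: x along it to its end; when closed z is up. When the bar has been pushed back against the keeper's post, the lever has followed to about 1.2 to 1.5 rad.
- lever_end (a point): Point on the lever 60 mm from its pivot, on the face that is uppermost when closed and faces forward when the lever is upright; the face is 5 mm off the line from the pivot. Press here. Axes as those of lever_pivot.
- loop (a joint): Wire loop on the lever, 70 g; angle relative to the lever: 0 = along the lever to its end, growing in the lever joint's sense (up, forward, down). lever + loop is the loop's direction above the roof: 1.57 straight up, 3.14 level forward, about 3.5 with the bar on the saddle. Runs freely (0.008 N m friction), stops at -0.9 and 4.2. Starts standing roughly upright.
- loop_pivot (a point): Axis of the loop on the lever, 17 mm from the lever's pivot, in the direction (lever angle - 0.2 rad), so below the lever's line when closed. Axes turn with the loop: x along it to its bar.
- loop_bar (a point): Middle of the loop's cross bar, 7 mm thick, 58 mm from loop_pivot; the arms lie 40 mm apart. It lands on the keeper's sprung saddle (30 mm long, standing 7.5 mm up, 2 to 6 N to press right down on a hard stop). Only when nearly right down does it pass back under the nib at the lip's front (nib down to 8.5 mm); sliding it back takes 5 to 13 N. Let go, it rises behind the nib and stays caught.
- loop_tab (a point): Middle of the thumb tab's flat pad, 21 mm long, 27 mm wide, 3 mm thick, 26 mm beyond the bar in the direction (lever + loop - 0.45 rad); about level when the bar is on the saddle, and then to be pressed from above. At its inner end, 14.5 mm from the bar, an upstand 9 mm high, as wide, stands on its upper side: a fingertip on the pad can push the loop back against it.
- amber_bottle: Bystander: amber bottle, 60 mm across, 140 mm tall, on the bench left of the cabinet; origin under its base.
- cap_jar: Bystander: glass jar with screw cap, 56 mm across, 90 mm tall, on the bench right of the cabinet; origin under its base.
- petri_dish: Bystander: closed dish, 60 mm across, 19 mm high, on the rear of the roof; origin under its base.

How it is judged (in metres and radians):
On the way:
1. the loop's bar is caught under the keeper's lip, behind its nib, while the lever still stands open (z of loop_bar in the frame of keeper between -0.005 and 0.0145 m and x of loop_bar in the frame of keeper between -0.0085 and 0.003 m and value of joint lever above 0.6 rad), for 0.2 s.
At the end, for the whole second after the job is handed in: The lever lies flat on the roof (within 0.08 rad of its stop) and at rest, the loop's bar is under the keeper's lip and within 7 mm of its post, and the door is pulled home to less than 0.022 rad (value of joint lever below 0.08 rad and value of joint door below 0.022 rad and x of loop_bar in the frame of keeper between -0.007 and 0.003 m and z of loop_bar in the frame of keeper below 0.0145 m and velocity of joint lever below 0.05 rad/s); the robot touches nothing.
It fails at once if the robot pushes on the cabinet, door or latch with more than 22 N (contact force between any of the fingers, the arm and cabinet above 22 N).
It fails at once if the bottle, jar or dish is shifted more than 20 mm or tipped (distance of any of amber_bottle, cap_jar, petri_dish from where it was at the start of the episode above 0.02 m or angle between any of amber_bottle, cap_jar's own z axis and vertical above 0.3 rad).
It also fails if it takes over 72 s, if anything falls off the work surface, if the arm or the gripper's body presses on something with over 40 N, if the wrist force passes 120 N, or if a joint passes its speed limit or range.

ROBOT

A 6-joint arm with a two-finger parallel gripper is mounted at the origin on the work surface. World frame = base frame: x ahead of the robot, y to its left, z up, the work surface at z = 0. Lengths are in mm, angles in rad, forces in N, time in s.
With the tool pointing down it reaches from about 350 to 875 mm from the base axis. Payload 4.2 kg.
Tool frame: the origin (TCP) lies at the very end of the fingers, on their centre line; the grasp point (between the pads) lies arm.grip_point_offset behind it (arm.grip_point_offset is the distance from the TCP to the grasp point, in mm); z points along the fingers, y is the line along which they close (so a half turn about z gives the same grasp; the last joint's range is limited). The gripper opens to 85 mm and grips with 20 to 120 N. Pads are 22 mm wide; open, the fingers measure 114 mm over their backs; the gripper's body (76 mm by 85 mm) begins 54 mm behind the grasp point. The pads swing forward as they close: fully open they stand 13 mm farther back than shut.
Start: joints at [-0.979, 0.385, 0.008, 0, -1.194, -0.259], TCP at [204.196, -590.68, 202.512] pointing down, gripper open.
Joint ranges: [-3.14, 3.14], [-1.21, 2.06], [-1.07, 1.41], [-3.16, 2.05], [-2.99, -0.16], [-3.1, 3.1]. Speed limits (rad/s): [2.79, 2.79, 3.14, 3.14, 3.14, 3.14].

INTERFACE

Orientations are given as a unit quaternion [x, y, z, w].
In Python, from bench import arm, cams, ticket gives the robot as it stands.
- The arm moves only by the tool servo_tool, never from a script. Its argument "commands" is a list that holds one entry, the list of rows, each a list of 7 numbers: the closure in counts, from 0 (fully open) to 255 (shut), then the shift along the tool's x, y, z in m, then the turn, a rotation vector about the tool's x, y, z in degrees. In form: [[[grip, x, y, z, ax, ay, az], ...]]. A call has 1 to 10 rows; each row shifts and turns the commanded pose from where the row before left it, along the tool's axes as they then stand; what a row does not reach is not made up. A row lasts 1/12 s, in which the tool goes at most 41.7 mm and 7.16 degrees, less where a joint would pass 70% of its speed; a pose out of reach is approached as far as the arm can. A call with a gripper value outside its range is refused whole. The fingers move at their own pace and stop on an object; the grip force is fixed at half the most. Time passes only in rows, so rows that do not move let the fingers close. It gives the time, the measured TCP pose, the force, the opening and the grip force at its end, in the units of the state.
- arm.read_state(): the state, without advancing time (a new reading comes with each control period).
- cams.get_image(name): name is "side" or "top"; returns a dict with "frame" (480x640x3 uint8, blue, green, red), "K" (3x3 intrinsics, pixels), "T" (4x4, takes a point from camera to world coordinates). Camera axes: x right, y up, looking along -z (the intrinsics and any distortion apply to the point x, -y, -z); pixel columns grow to the right and rows downward; lengths in mm; the calibration is good to about 2 mm. A picture is of the moment at which its call begins. There is no depth.
- ticket.job_done(): hands the job in; it is judged then, once.
The state is a dict: "clock": time; "joints": joint angles; "joint_vel": joint speeds; "joint_efforts": joint torques, N m; "position": TCP position; "ee_rot": TCP orientation; "contact_force": force on the tool from outside, world axes, zero at the start; "wrist_torque": the same for the moment, N m; "gripper_width": finger opening in mm; "grasp_force": force on a finger pad.
Only numpy, scipy, OpenCV 4.12 (cv2) and the standard library are available. Lean on these libraries where they do the work, as an engineer would, in place of code of your own. Each camera call takes 0.05 s, during which the arm holds its last target. There are 200 camera calls.

## Working session

There is one attempt and no reset: what is moved stays moved. The work goes in short steps, Python scripts to look and compute and a tool call to move; the robot and the scene stay as the last step left them, time stands still between calls to the robot, and variables do not carry over. Pictures are saved under pics/ and viewed, at most 10 in all, crops included, and the job is handed in when it is done.

Besides the shell and the picture viewer there is one more tool, called after "Emit:" in YAML: its name, and indented under it one key for each argument. servo_tool: Moves the arm, as the interface text tells. Its arguments: {"type":"object","properties":{"commands":{"type":"array","items":{"type":"array","items":{"type":"array","items":{"type":"number"}}}}},"required":["commands"]}

```bash
ls; mkdir -p pics; python3 - <<'E'
from bench import arm,cams,ticket
import cv2,numpy as np
np.set_printoptions(precision=2,suppress=True)
for n in("side","top"):
    d=cams.get_image(n);cv2.imwrite(f"pics/{n}0.png",d["frame"]);print(n,d["K"],d["T"],[k for k in d])
s=arm.read_state();print(s);print(arm.grip_point_offset)
E
```

```text
pics
side [[499.86   0.   313.83]
 [  0.   499.86 242.15]
 [  0.     0.     1.  ]] [[ -0.96  -0.2    0.18 837.32]
 [  0.27  -0.72   0.64 708.16]
 [ -0.     0.66   0.75 885.98]
 [  0.     0.     0.     1.  ]] ['frame', 'K', 'T']
top [[561.57   0.   315.88]
 [  0.   561.57 238.02]
 [  0.     0.     1.  ]] [[  -0.03    1.     -0.08  578.45]
 [  -1.     -0.03   -0.01   21.03]
 [  -0.01    0.08    1.   1215.2 ]
 [   0.      0.      0.      1.  ]] ['frame', 'K', 'T']
{'clock': 0.1, 'joints': array([-0.98,  0.39,  0.01, -0.  , -1.19, -0.26]), 'joint_vel': array([ 0., -0.,  0.,  0.,  0.,  0.]), 'joint_efforts': array([  0.  , -39.33,  18.89,   4.2 ,  -0.  ,   0.  ]), 'position': array([ 204.02, -590.18,  201.56]), 'ee_rot': array([-0.17,  0.99,  0.  , -0.  ]), 'contact_force': array([-0.87,  0.6 , -0.66]), 'wrist_torque': array([-0.06,  0.04, -0.  ]), 'grasp_force': 0.0, 'gripper_width': 85.46326888662544}
18.700000000000003
```

View pics/top0.png

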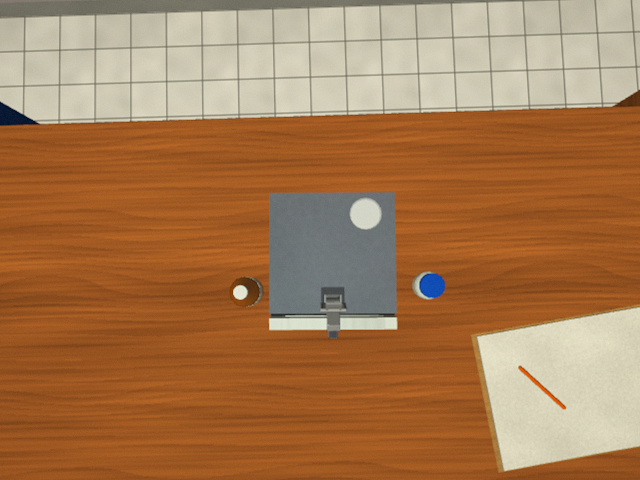

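View pics/side0.png

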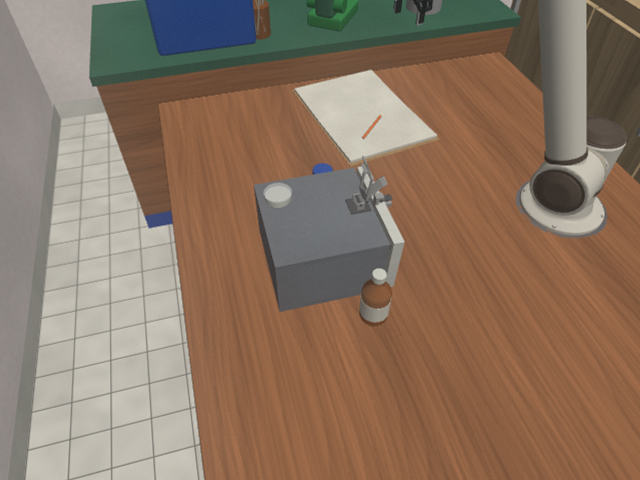

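The top view shows the roof corners at about (270,193), (395,193), (397,314) and (270,314), with the latch near (333,305). In the side view the latch is at about (370,190), with the loop upright. Next I'll measure the cabinet and zoom in on the latch.

```bash
cat > h.py <<'E'
from bench import arm,cams,ticket
import cv2,numpy as np
np.set_printoptions(precision=2,suppress=True)
def ray(d,u,v):
    K,T=d["K"],d["T"]; r=np.array([(u-K[0,2])/K[0,0],-(v-K[1,2])/K[1,1],-1]); return T[:3,3],T[:3,:3]@r
def atz(d,u,v,z):
    o,r=ray(d,u,v); return o+r*(z-o[2])/r[2]
def proj(d,P):
    p=np.linalg.inv(d["T"])@np.append(P,1); return d["K"][0,2]-d["K"][0,0]*p[0]/p[2], d["K"][1,2]+d["K"][1,1]*p[1]/p[2]
E
python3 - <<'E'
from h import *
dt=cams.get_image("top");ds=cams.get_image("side")
for u,v in((270,193),(395,193),(397,314),(270,314)):print("roof top",atz(dt,u,v,150))
for u,v in((256,186),(391,244)):print("roof side",atz(ds,u,v,150))
a=cv2.resize(dt["frame"][270:350,280:390],None,fx=5,fy=5,interpolation=cv2.INTER_CUBIC)
b=cv2.resize(ds["frame"][145:265,330:420],None,fx=4,fy=4,interpolation=cv2.INTER_CUBIC)
c=np.zeros((480,550+360,3),np.uint8);c[:400,:550]=a;c[:480,550:]=b
cv2.imwrite("pics/z1.png",cv2.resize(c,(800,422)))
E
```

```text
roof top [753.2  118.27 150.  ]
roof top [ 745.83 -120.87  150.  ]
roof top [ 516.32 -115.46  150.  ]
roof top [522.99 123.37 150.  ]
roof side [ 742.82 -112.68  150.  ]
roof side [520.83 125.06 150.  ]
```

View pics/z1.png

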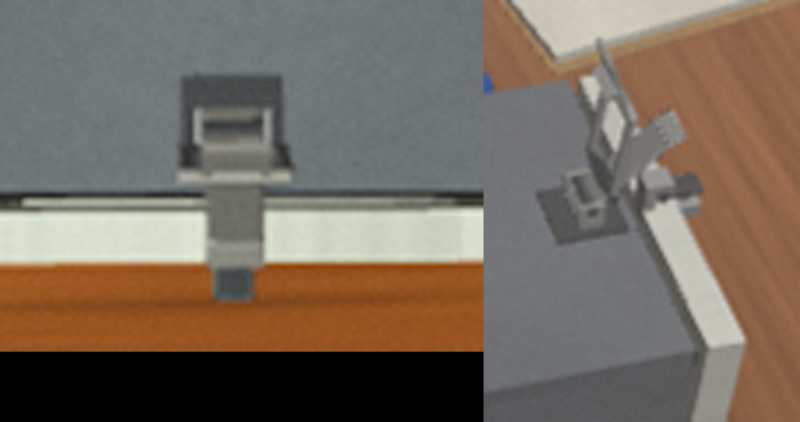

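The zoom shows the lever thrown forward with the keeper below it, at about (333,335) in the full top image. The loop stands near upright. I'll check the cabinet pose by projecting the latch model into the images.

```bash
cat >> h.py <<'E'
from scipy.spatial.transform import Rotation as R
YAW=-0.025; O=np.array([599.6,2.2,0])
Rc=R.from_euler("z",YAW).as_matrix()
def W(x,y,z): return O+Rc@np.array([x,y,z+150.])     # cabinet xy, z above roof -> world
def C(P): return Rc.T@(np.array(P)-O)-[0,0,150]
def latch(lev,tot,y=0):
    f=lambda r,a:np.array([r*np.cos(a),0,r*np.sin(a)])
    pv=np.array([-52,y,16.]);lp=pv+f(17,lev-.2);bar=lp+f(58,tot);tab=bar+f(26,tot-.45);end=pv+f(60,lev)+f(5,lev+np.pi/2)
    return dict(pv=pv,lp=lp,bar=bar,tab=tab,end=end,tip=pv+f(68,lev))
E
python3 - <<'E'
from h import *
dt=cams.get_image("top");ds=cams.get_image("side")
m=latch(2.6,1.57)
ims=[dt["frame"].copy(),ds["frame"].copy()]
for im,d in zip(ims,(dt,ds)):
    im[:]=im
cr=[(285,270,80,80),(335,150,70,80)]
out=[]
for im,d,(x0,y0,w,h) in zip(ims,(dt,ds),cr):
    f=5;b=cv2.resize(im[y0:y0+h,x0:x0+w],None,fx=f,fy=f,interpolation=cv2.INTER_CUBIC)
    def dot(P,c):
        u,v=proj(d,W(*P)); cv2.circle(b,(int((u-x0+.5)*f),int((v-y0+.5)*f)),3,c,-1)
    for k,c in dict(pv=(0,0,255),bar=(0,255,0),tip=(255,0,0),end=(255,0,255)).items(): dot(m[k],c)
    for t in (1.3,1.8): dot(latch(2.6,t)["tab"],(0,255,255))
    for P in ((-93,8,0),(-93,-8,0),(-123,8,0),(-123,-8,0)): dot(P,(255,255,0))
    out.append(b)
cv2.imwrite("pics/z2.png",np.hstack(out))
q=arm.read_state()["ee_rot"];print(R.from_quat(q).as_matrix())
print(W(-52,0,16),W(-93,0,0))
E
```

```text
[[-0.95 -0.33 -0.  ]
 [-0.33  0.95  0.  ]
 [ 0.    0.   -1.  ]]
[547.62   3.5  166.  ] [506.63   4.52 150.  ]
```

View pics/z2.png

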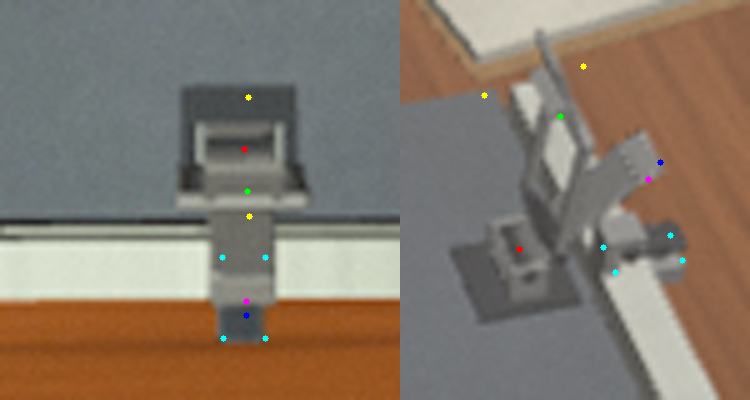

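Emit:
servo_tool:
  commands:
    - [[255,0,0,-0.035,0,0,6.9],[255,0,0,-0.035,0,0,6.9],[255,0,0,-0.03,0,0,6.9],[255,-0.018,0.03,0,0,0,0],[255,-0.018,0.03,0,0,0,0],[255,-0.018,0.03,0,0,0,0],[255,-0.018,0.03,0,0,0,0],[255,-0.018,0.03,0,0,0,0],[255,-0.018,0.03,0,0,0,0],[255,-0.018,0.03,0,0,0,0]]

```text
clock: 1.13
position: [336.6, -382.8, 302.6]
ee_rot: [0.014, 1.0, -0.0, 0.0]
contact_force: [-0.2, -1.4, -0.2]
gripper_width: 0.1
grasp_force: 0.0
```

Emit:
servo_tool:
  commands:
    - [[255,-0.018,0.03,0,0,0,0],[255,-0.018,0.03,0,0,0,0],[255,-0.018,0.03,0,0,0,0],[255,-0.018,0.03,0,0,0,0],[255,-0.018,0.03,0,0,0,0],[255,-0.018,0.03,0,0,0,0],[255,-0.018,0.03,0,0,0,0],[255,-0.018,0.03,0,0,0,0],[255,-0.018,0.03,0,0,0,0],[255,0,0,0,0,0,0]]

```text
clock: 1.97
position: [508.3, -115.1, 301.8]
ee_rot: [0.012, 1.0, 0.0, 0.0]
contact_force: [0.2, 0.2, 0.7]
gripper_width: -0.1
grasp_force: 0.0
```

Emit:
servo_tool:
  commands:
    - [[255,-0.018,0.03,0,0,0,0],[255,-0.018,0.03,0,0,0,0],[255,-0.018,0.03,0,0,0,0],[255,-0.014,0.03,0,0,0,0],[255,0,0.001,0.02,0,0,0],[255,0,0,0.02,0,0,0],[255,0,0,0.02,0,0,0],[255,0,0,0.014,0,0,0],[255,0,0,0,0,0,0],[255,0,0,0,0,0,0]]

```text
clock: 2.8
position: [577.0, -0.4, 228.2]
ee_rot: [0.014, 1.0, -0.0, -0.001]
contact_force: [-0.2, 0.3, 0.2]
gripper_width: 0.1
grasp_force: 0.0
```

Emit:
servo_tool:
  commands:
    - [[255,0,0.004,0,0,0,0],[255,0.006,0,0,0,0,0],[255,0.006,0,0,0,0,0],[255,0.005,0,0,0,0,0],[255,0.005,0,0,0,0,0],[255,0.005,0,0,0,0,0],[255,0.005,0,0,0,0,0],[255,0.005,0,0,0,0,0],[255,0.005,0,0,0,0,0],[255,0,0,0,0,0,0]]

```text
clock: 3.63
position: [534.3, 5.1, 228.7]
ee_rot: [0.014, 1.0, 0.0, -0.0]
contact_force: [-0.9, -0.3, -0.3]
gripper_width: 0.1
grasp_force: 0.0
```

```bash
cat >> h.py <<'E'
def look(name,extra=()):
    out=[]
    for n,(x0,y0,w,h) in (("top",(285,270,80,80)),("side",(335,150,80,80))):
        d=cams.get_image(n);out.append(cv2.resize(d["frame"][y0:y0+h,x0:x0+w],None,fx=5,fy=5,interpolation=cv2.INTER_CUBIC))
        for P in extra:
            u,v=proj(d,W(*P));cv2.circle(out[-1],(int((u-x0+.5)*5),int((v-y0+.5)*5)),3,(0,0,255),-1)
    cv2.imwrite("pics/"+name+".png",np.hstack(out))
E
python3 -c "
from h import *
look('z3')"
```

```text
(no output)
```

View pics/z3.png

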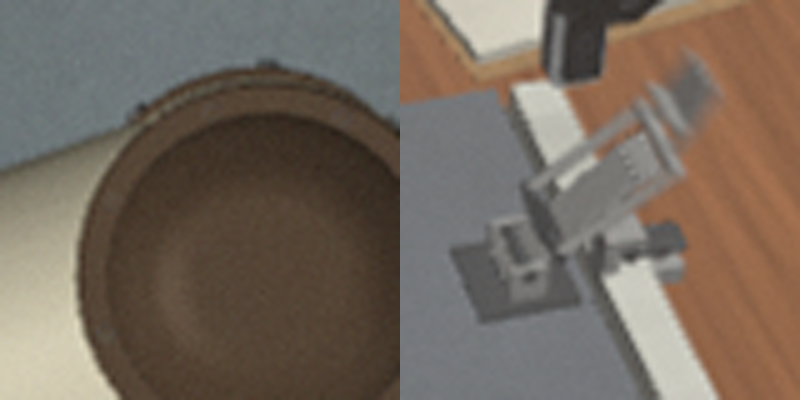

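The loop has passed the lever and is falling forward. I'll raise the tool, move forward over the tab and look.

Emit:
servo_tool:
  commands:
    - [[255,0,0,-0.02,0,0,0],[255,0,0,-0.015,0,0,0],[255,0.02,0,0,0,0,0],[255,0.02,0,0,0,0,0],[255,0.02,0,0,0,0,0],[255,0.022,-0.0005,0,0,0,0],[255,0,0,0.02,0,0,0],[255,0,0,0.02,0,0,0],[255,0,0,0.02,0,0,0],[255,0,0,0,0,0,0]]

```text
clock: 4.57
position: [450.7, 6.5, 200.0]
ee_rot: [0.015, 1.0, -0.001, -0.004]
contact_force: [-0.8, 0.1, -0.3]
gripper_width: -0.3
grasp_force: 0.0
```

```bash
python3 -c "
from h import *
m=latch(2.6,3.5)
print(m)
look('z4',[m['bar'],m['tab']]);s=arm.read_state();print(C(s['position']),s['contact_force'])"
```

```text
{'pv': array([-52.,   0.,  16.]), 'lp': array([-64.54,   0.  ,  27.48]), 'bar': array([-118.85,    0.  ,    7.14]), 'tab': array([-144.74,    0.  ,    9.52]), 'end': array([-105.99,    0.  ,   42.65]), 'tip': array([-110.27,    0.  ,   51.05])}
[-146.08    0.94   53.66] [ 0.86 -0.11  0.51]
```

View pics/z4.png

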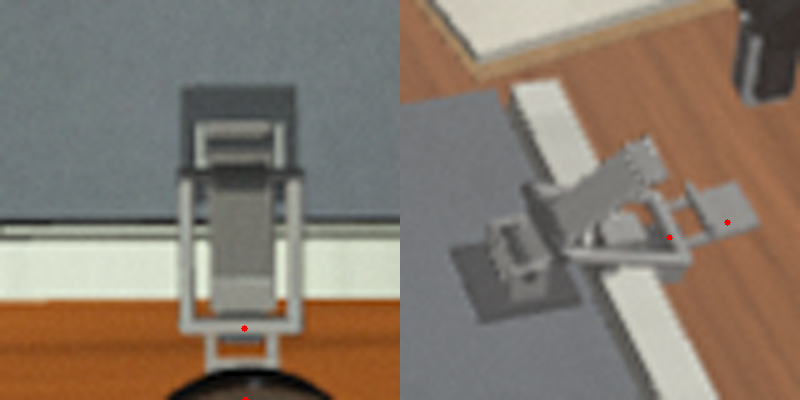

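The loop lies on the keeper: its bar is at about (242,327) in the top crop, and the tab is clear of the upstand below the fingers. I'll descend onto the pad by feel.

Emit:
servo_tool:
  commands:
    - [[255,0.003,-0.001,0.01,0,0,0],[255,0,0,0.01,0,0,0],[255,0,0,0.008,0,0,0],[255,0,0,0.003,0,0,0],[255,0,0,0.002,0,0,0],[255,0,0,0.001,0,0,0],[255,0,0,0,0,0,0]]

```text
clock: 5.25
position: [450.7, 6.1, 169.9]
ee_rot: [0.014, 1.0, 0.0, 0.0]
contact_force: [0.0, -0.1, 0.8]
gripper_width: -0.2
grasp_force: 0.0
```

Emit:
servo_tool:
  commands:
    - [[255,0,0,0.001,0,0,0],[255,0,0,0.001,0,0,0],[255,0,0,0.001,0,0,0],[255,0,0,0,0,0,0],[255,0,0,0,0,0,0]]

```text
clock: 5.67
position: [450.3, 6.0, 166.5]
ee_rot: [0.014, 1.0, -0.0, 0.0]
contact_force: [0.6, -0.3, 1.0]
gripper_width: 0.2
grasp_force: 0.0
```

Emit:
servo_tool:
  commands:
    - [[255,0,0,0.001,0,0,0],[255,0,0,0.001,0,0,0],[255,0,0,0.001,0,0,0],[255,0,0,0,0,0,0],[255,0,0,0,0,0,0]]

```text
clock: 6.08
position: [450.2, 6.0, 163.4]
ee_rot: [0.014, 1.0, -0.0, -0.0]
contact_force: [0.5, -0.3, 0.4]
gripper_width: 0.1
grasp_force: 0.0
```

Emit:
servo_tool:
  commands:
    - [[255,0,0,0.001,0,0,0],[255,0,0,0.001,0,0,0],[255,0,0,0.001,0,0,0],[255,0,0,0,0,0,0],[255,0,0,0,0,0,0]]

```text
clock: 6.5
position: [450.3, 6.0, 160.4]
ee_rot: [0.014, 1.0, -0.0, -0.0]
contact_force: [-0.6, -0.4, -0.3]
gripper_width: -0.1
grasp_force: 0.0
```

Emit:
servo_tool:
  commands:
    - [[255,0,0,0.001,0,0,0],[255,0,0,0.001,0,0,0],[255,0,0,0,0,0,0],[255,0,0,0,0,0,0]]

```text
clock: 6.83
position: [450.2, 6.0, 158.4]
ee_rot: [0.014, 1.0, -0.0, -0.0]
contact_force: [0.2, 0.0, 0.1]
gripper_width: 0.3
grasp_force: 0.0
```

Emit:
servo_tool:
  commands:
    - [[255,0,0,0.001,0,0,0],[255,0,0,0.001,0,0,0],[255,0,0,0,0,0,0],[255,0,0,0,0,0,0]]

```text
clock: 7.17
position: [450.2, 6.0, 156.4]
ee_rot: [0.014, 1.0, -0.0, -0.0]
contact_force: [-0.3, -0.3, -0.6]
gripper_width: -0.1
grasp_force: 0.0
```

```bash
python3 -c "
from h import *
s=arm.read_state();print(C(s['position']),s['contact_force']);p=C(s['position'])
look('z5',[p])"
```

```text
[-149.42    0.08    6.42] [-0.26 -0.3  -0.62]
```

View pics/z5.png

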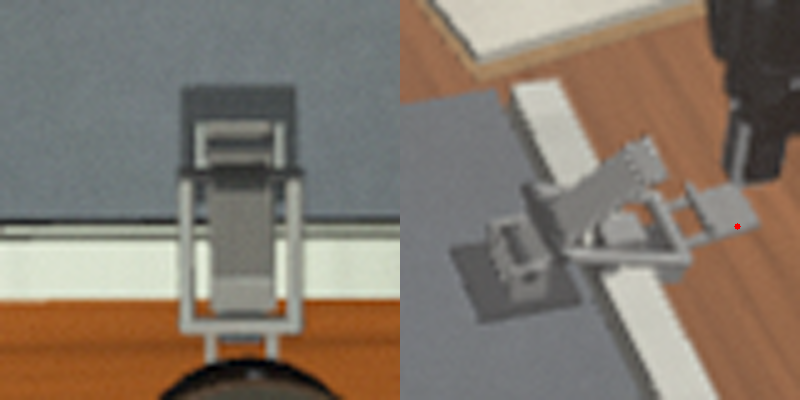

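The fingertip appears at about (752,182) in the side crop, while the reported TCP projects to (737,226). I'll compare this with the earlier picture, z4, where the tip was at about (760,100).

```bash
python3 -c "
from h import *
d=cams.get_image('side')
for P,c in (((534.3,5.1,228.7),(578,82)),((450.7,6.5,200.),(758,102)),((450.2,6,156.4),(755,181))):
    u,v=proj(d,np.array(P)); print((u-335+.5)*5,(v-150+.5)*5,c)
    for dz in (10,20): 
        u,v=proj(d,np.array(P)+[0,0,dz]); print('  dz',dz,(u-335+.5)*5,(v-150+.5)*5)
    u,v=proj(d,np.array(P)+[-10,0,0]); print('  dx-10',(u-335+.5)*5,(v-150+.5)*5)
    u,v=proj(d,np.array(P)+[0,-10,0]); print('  dy-10',(u-335+.5)*5,(v-150+.5)*5)
"
```

```text
162.4835828370786 130.89322801942615 (578, 82)
  dz 10 164.41463184971752 111.58751957928217
  dz 20 166.37519031156586 91.98678971869128
  dx-10 186.1812752480563 126.39401503283352
  dy-10 154.09755159863067 115.02484268305977
349.98432856028415 149.7710721186479 (758, 102)
  dz 10 353.2216175157504 131.2689105158242
  dz 20 356.50665982225803 112.49382294617789
  dx-10 372.55421361794873 145.39346736850774
  dy-10 340.7264883712324 134.32575110738867
337.0519255796299 226.39921798697202 (755, 181)
  dz 10 340.09614013401404 209.019796846695
  dz 20 343.18384404158763 191.39209498549974
  dx-10 358.942597762653 222.0313831593259
  dy-10 328.1575020727621 210.9729755834833
```

The offset is the same in all three pictures: the fingertips sit about 24 mm above the reported TCP and about 3 mm forward of it. I'll shift back 4 mm and keep descending by feel.

Emit:
servo_tool:
  commands:
    - [[255,-0.004,0,0,0,0,0],[255,0,0,0.002,0,0,0],[255,0,0,0.002,0,0,0],[255,0,0,0.002,0,0,0],[255,0,0,0.001,0,0,0],[255,0,0,0.001,0,0,0],[255,0,0,0.001,0,0,0],[255,0,0,0,0,0,0]]

```text
clock: 7.98
position: [454.1, 5.9, 147.3]
ee_rot: [0.014, 1.0, -0.0, -0.0]
contact_force: [-0.5, 0.0, 0.1]
gripper_width: -0.0
grasp_force: 0.0
```

Emit:
servo_tool:
  commands:
    - [[255,0,0,0.001,0,0,0],[255,0,0,0.001,0,0,0],[255,0,0,0.001,0,0,0],[255,0,0,0,0,0,0]]

```text
clock: 8.32
position: [454.1, 5.9, 144.3]
ee_rot: [0.014, 1.0, -0.0, -0.0]
contact_force: [0.4, -0.1, 0.4]
gripper_width: 0.0
grasp_force: 0.0
```

Emit:
servo_tool:
  commands:
    - [[255,0,0,0.001,0,0,0],[255,0,0,0.001,0,0,0],[255,0,0,0.001,0,0,0],[255,0,0,0,0,0,0]]

```text
clock: 8.65
position: [454.3, 5.9, 141.4]
ee_rot: [0.014, 1.0, -0.0, -0.0]
contact_force: [0.0, -0.4, 0.3]
gripper_width: -0.2
grasp_force: 0.1
```

Emit:
servo_tool:
  commands:
    - [[255,0,0,0.001,0,0,0],[255,0,0,0.001,0,0,0],[255,0,0,0,0,0,0]]

```text
clock: 8.9
position: [454.4, 5.9, 139.5]
ee_rot: [0.014, 1.0, -0.0, 0.0]
contact_force: [0.2, 0.1, 0.4]
gripper_width: -0.0
grasp_force: 0.5
```

Emit:
servo_tool:
  commands:
    - [[255,0,0,0.001,0,0,0],[255,0,0,0.001,0,0,0],[255,0,0,0,0,0,0]]

```text
clock: 9.15
position: [454.5, 6.0, 137.5]
ee_rot: [0.014, 1.0, -0.0, 0.0]
contact_force: [0.2, -0.5, 1.6]
gripper_width: 0.0
grasp_force: 0.7
```

Emit:
servo_tool:
  commands:
    - [[255,0,0,0.001,0,0,0],[255,0,0,0.001,0,0,0],[255,0,0,0,0,0,0]]

```text
clock: 9.4
position: [454.5, 6.0, 135.5]
ee_rot: [0.014, 1.0, 0.0, 0.0]
contact_force: [-0.4, -0.0, 0.9]
gripper_width: -0.1
grasp_force: 1.0
```

```bash
python3 -c "
from h import *
s=arm.read_state();print(C(s['position']),s['contact_force'],s['wrist_torque'],s['grasp_force']);p=C(s['position'])
look('z6',[p+[0,0,24]])"
```

```text
[-145.19    0.12  -14.51] [-0.39 -0.    0.86] [-0.06 -0.09  0.01] 0.9811773177352734
```

View pics/z6.png

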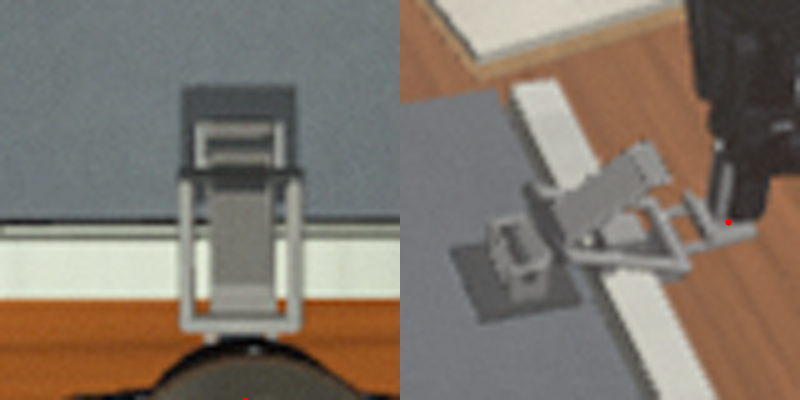

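The finger is on the pad just in front of the upstand at about (720,220), and the saddle is starting to give. I'll keep pressing.

Emit:
servo_tool:
  commands:
    - [[255,0,0,0.001,0,0,0],[255,0,0,0.001,0,0,0],[255,0,0,0,0,0,0]]

```text
clock: 9.75
position: [454.4, 6.0, 133.5]
ee_rot: [0.014, 1.0, 0.0, 0.0]
contact_force: [0.7, -0.5, 3.2]
gripper_width: 0.4
grasp_force: 1.2
```

Emit:
servo_tool:
  commands:
    - [[255,0,0,0.001,0,0,0],[255,0,0,0.001,0,0,0],[255,0,0,0,0,0,0]]

```text
clock: 10.0
position: [454.5, 6.0, 131.5]
ee_rot: [0.014, 1.0, 0.0, 0.0]
contact_force: [0.7, -0.2, 3.2]
gripper_width: 0.0
grasp_force: 1.5
```

Emit:
servo_tool:
  commands:
    - [[255,0,0,0.001,0,0,0],[255,0,0,0,0,0,0]]

```text
clock: 10.17
position: [454.4, 6.0, 130.5]
ee_rot: [0.014, 1.0, 0.0, 0.0]
contact_force: [-0.5, -0.6, 2.5]
gripper_width: 0.0
grasp_force: 1.6
```

Emit:
servo_tool:
  commands:
    - [[255,0,0,0.001,0,0,0],[255,0,0,0,0,0,0]]

```text
clock: 10.33
position: [454.5, 6.0, 129.6]
ee_rot: [0.014, 1.0, 0.0, 0.0]
contact_force: [0.9, 0.2, 3.6]
gripper_width: 0.1
grasp_force: 1.9
```

Emit:
servo_tool:
  commands:
    - [[255,0,0,0.0007,0,0,0],[255,0,0,0,0,0,0]]

```text
clock: 10.5
position: [454.5, 5.9, 129.3]
ee_rot: [0.014, 1.0, -0.0, 0.0]
contact_force: [-1.3, 0.2, 6.7]
gripper_width: -0.1
grasp_force: 3.2
```

Emit:
servo_tool:
  commands:
    - [[255,0,0,0.0007,0,0,0],[255,0,0,0,0,0,0]]

```text
clock: 10.67
position: [454.6, 5.9, 129.0]
ee_rot: [0.014, 1.0, -0.0, 0.0]
contact_force: [-1.5, -0.5, 8.2]
gripper_width: -0.1
grasp_force: 4.5
```

Emit:
servo_tool:
  commands:
    - [[255,0,0,0.0007,0,0,0],[255,0,0,0,0,0,0]]

```text
clock: 10.83
position: [454.7, 5.9, 128.8]
ee_rot: [0.014, 1.0, -0.0, 0.0]
contact_force: [-2.7, 1.1, 11.1]
gripper_width: 0.1
grasp_force: 5.8
```

The hard stop is at TCP z of about 129.4. I'll ease the load to about 7 N and start pushing back.

Emit:
servo_tool:
  commands:
    - [[255,0,0,-0.0009,0,0,0],[255,-0.001,0,0,0,0,0],[255,-0.001,0,0,0,0,0],[255,-0.001,0,0,0,0,0],[255,0,0,0,0,0,0]]

```text
clock: 11.25
position: [454.9, 5.6, 128.6]
ee_rot: [0.014, 1.0, -0.0, -0.003]
contact_force: [-6.5, 2.8, 11.5]
gripper_width: -0.1
grasp_force: 6.1
```

Emit:
servo_tool:
  commands:
    - [[255,-0.001,0,0,0,0,0],[255,-0.001,0,0,0,0,0],[255,-0.001,0,0,0,0,0],[255,0,0,0,0,0,0]]

```text
clock: 11.58
position: [457.2, 5.2, 128.6]
ee_rot: [0.014, 1.0, -0.001, -0.003]
contact_force: [-7.2, 1.2, 12.5]
gripper_width: 0.1
grasp_force: 6.4
```

Emit:
servo_tool:
  commands:
    - [[255,0,0,-0.001,0,0,0],[255,-0.001,0,0,0,0,0],[255,-0.001,0,0,0,0,0],[255,-0.001,0,0,0,0,0],[255,0,0,0,0,0,0]]

```text
clock: 12.0
position: [458.3, 4.9, 128.6]
ee_rot: [0.015, 1.0, -0.001, -0.005]
contact_force: [-10.2, 1.6, 11.4]
gripper_width: -0.2
grasp_force: 7.1
```

Emit:
servo_tool:
  commands:
    - [[255,-0.001,0,0,0,0,0],[255,-0.001,0,0,0,0,0],[255,-0.001,0,0,0,0,0],[255,0,0,0,0,0,0]]

```text
clock: 12.33
position: [460.7, 4.8, 128.2]
ee_rot: [0.015, 1.0, -0.001, -0.006]
contact_force: [-10.9, 2.3, 9.0]
gripper_width: 0.0
grasp_force: 6.6
```

Emit:
servo_tool:
  commands:
    - [[255,-0.001,0,0,0,0,0],[255,-0.001,0,0,0,0,0],[255,0,0,0,0,0,0]]

```text
clock: 12.58
position: [463.0, 4.7, 128.0]
ee_rot: [0.015, 1.0, -0.001, -0.006]
contact_force: [-9.5, 1.2, 6.9]
gripper_width: -0.1
grasp_force: 5.3
```

Emit:
servo_tool:
  commands:
    - [[255,-0.001,0,0,0,0,0],[255,-0.001,0,0,0,0,0],[255,0,0,0,0,0,0]]

```text
clock: 12.83
position: [465.2, 4.7, 127.9]
ee_rot: [0.015, 1.0, -0.001, -0.006]
contact_force: [-8.2, 1.9, 7.2]
gripper_width: -0.1
grasp_force: 4.4
```

Emit:
servo_tool:
  commands:
    - [[255,-0.001,0,0.0003,0,0,0],[255,-0.001,0,0.0002,0,0,0],[255,0,0,0,0,0,0]]

```text
clock: 13.08
position: [466.9, 4.6, 127.6]
ee_rot: [0.015, 1.0, -0.001, -0.006]
contact_force: [-10.1, 2.6, 8.8]
gripper_width: 0.1
grasp_force: 6.3
```

Emit:
servo_tool:
  commands:
    - [[255,-0.001,0,0.0002,0,0,0],[255,-0.001,0,0.0002,0,0,0],[255,0,0,0,0,0,0]]

```text
clock: 13.33
position: [468.5, 4.5, 127.5]
ee_rot: [0.015, 1.0, -0.001, -0.006]
contact_force: [-11.4, 3.0, 11.6]
gripper_width: -0.2
grasp_force: 7.8
```

Emit:
servo_tool:
  commands:
    - [[255,-0.001,0,0.0002,0,0,0],[255,-0.001,0,0.0002,0,0,0],[255,0,0,0,0,0,0]]

```text
clock: 13.58
position: [469.9, 4.4, 127.4]
ee_rot: [0.015, 1.0, -0.001, -0.007]
contact_force: [-14.2, 3.5, 14.6]
gripper_width: -0.1
grasp_force: 9.4
```

Emit:
servo_tool:
  commands:
    - [[255,0,0,-0.001,0,0,0],[255,0,0,-0.0005,0,0,0]]

```text
clock: 13.75
position: [471.3, 4.6, 128.0]
ee_rot: [0.015, 1.0, -0.001, -0.005]
contact_force: [-7.1, 1.0, 3.4]
gripper_width: -0.3
grasp_force: 3.3
```

Emit:
servo_tool:
  commands:
    - [[255,-0.001,0,0.0003,0,0,0],[255,-0.0005,0,0,0,0,0]]

```text
clock: 13.92
position: [472.2, 4.5, 127.8]
ee_rot: [0.015, 1.0, -0.001, -0.006]
contact_force: [-10.2, 1.5, 8.9]
gripper_width: -0.2
grasp_force: 5.7
```

Emit:
servo_tool:
  commands:
    - [[255,-0.001,0,0.0002,0,0,0],[255,-0.0005,0,0,0,0,0]]

```text
clock: 14.08
position: [473.2, 4.4, 127.8]
ee_rot: [0.015, 1.0, -0.001, -0.007]
contact_force: [-12.8, 2.8, 9.8]
gripper_width: 0.0
grasp_force: 6.9
```

Emit:
servo_tool:
  commands:
    - [[255,-0.001,0,-0.0003,0,0,0],[255,0,0,0,0,0,0]]

```text
clock: 14.25
position: [474.4, 4.4, 127.9]
ee_rot: [0.015, 1.0, -0.001, -0.006]
contact_force: [-11.1, 2.2, 8.4]
gripper_width: 0.1
grasp_force: 6.0
```

Emit:
servo_tool:
  commands:
    - [[255,-0.001,0,-0.0003,0,0,0],[255,0,0,0,0,0,0]]

```text
clock: 14.42
position: [475.4, 4.4, 128.1]
ee_rot: [0.015, 1.0, -0.001, -0.006]
contact_force: [-10.1, 2.4, 7.7]
gripper_width: 0.4
grasp_force: 5.7
```

Emit:
servo_tool:
  commands:
    - [[255,-0.001,0,-0.0001,0,0,0],[255,0,0,0,0,0,0]]

```text
clock: 14.58
position: [476.0, 4.3, 128.2]
ee_rot: [0.015, 1.0, -0.001, -0.007]
contact_force: [-11.7, 2.6, 8.5]
gripper_width: 0.3
grasp_force: 6.3
```

Emit:
servo_tool:
  commands:
    - [[255,-0.001,0,-0.0001,0,0,0],[255,0,0,0,0,0,0]]

```text
clock: 14.75
position: [476.6, 4.2, 128.3]
ee_rot: [0.015, 1.0, -0.001, -0.007]
contact_force: [-11.9, 3.0, 9.7]
gripper_width: 0.0
grasp_force: 7.1
```

```bash
python3 -c "
from h import *
s=arm.read_state();print(C(s['position']),s['contact_force']);p=C(s['position'])
look('z7',[latch(1.9,3.6)['tip'],latch(1.35,3.6)['tip']])"
```

```text
[-123.01   -1.03  -21.73] [-11.91   2.97   9.69]
```

View pics/z7.png

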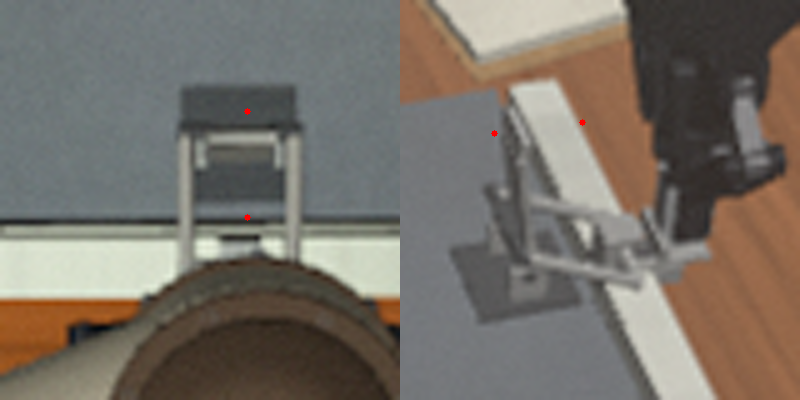

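The lever has followed to about 1.5 rad, so the bar is close to the post. I'll lift gently so the bar rises behind the nib, then ease forward and away.

Emit:
servo_tool:
  commands:
    - [[255,0,0,-0.001,0,0,0],[255,0,0,-0.001,0,0,0],[255,0,0,-0.001,0,0,0],[255,0,0,0,0,0,0]]

```text
clock: 15.18
position: [476.9, 4.3, 130.0]
ee_rot: [0.015, 1.0, -0.001, -0.007]
contact_force: [-8.9, 2.1, 2.2]
gripper_width: 0.1
grasp_force: 4.9
```

Emit:
servo_tool:
  commands:
    - [[255,0,0,-0.001,0,0,0],[255,0,0,-0.001,0,0,0],[255,0,0,-0.001,0,0,0],[255,0,0,-0.001,0,0,0],[255,0,0,0,0,0,0]]

```text
clock: 15.6
position: [477.0, 4.2, 133.8]
ee_rot: [0.015, 1.0, -0.001, -0.007]
contact_force: [-7.6, 2.4, -0.8]
gripper_width: -0.2
grasp_force: 4.3
```

Emit:
servo_tool:
  commands:
    - [[255,0.001,0,0,0,0,0],[255,0.001,0,0,0,0,0],[255,0.002,0,-0.001,0,0,0],[255,0.002,0,-0.002,0,0,0],[255,0.001,0,-0.003,0,0,0],[255,0,0,-0.005,0,0,0],[255,0,0,-0.01,0,0,0],[255,0,0,-0.01,0,0,0],[255,0.02,0,-0.01,0,0,0],[255,0,0,0,0,0,0]]

```text
clock: 16.43
position: [456.3, 6.2, 180.5]
ee_rot: [0.014, 1.0, 0.001, 0.002]
contact_force: [0.7, -0.3, -0.4]
gripper_width: -0.0
grasp_force: 0.0
```

```bash
python3 -c "
from h import *
s=arm.read_state();print(s['position'],C(s['position']),s['contact_force'])
look('z8')
a=cv2.imread('pics/z7.png');b=cv2.imread('pics/z8.png')
cv2.imwrite('pics/z8.png',cv2.resize(b,None,fx=1,fy=1))"
```

```text
[456.3    6.21 180.46] [-143.35    0.42   30.46] [ 0.66 -0.34 -0.36]
```

View pics/z8.png

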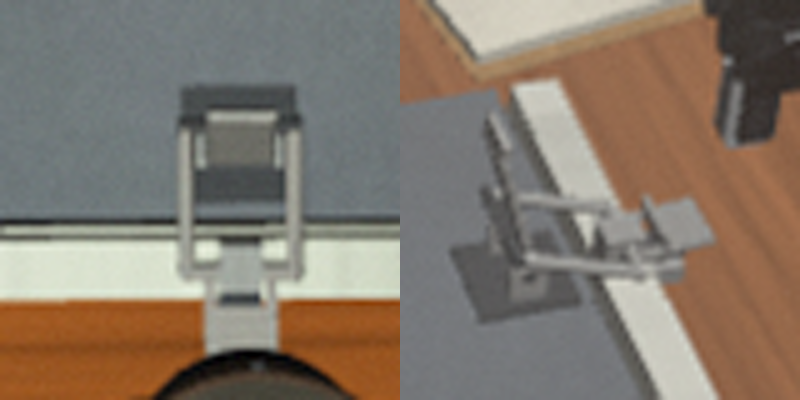

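The top crop shows the bar passing under the keeper's lip at about y=270, with the lip's front at about y=295. The lever stands at about 1.4 rad, so the loop is caught. Next I'll move to the front of the lever near its end.

Emit:
servo_tool:
  commands:
    - [[255,0,0,-0.012,0,0,0],[255,0,0,-0.01,0,0,0],[255,-0.015,0,0,0,0,0],[255,-0.015,0,0,0,0,0],[255,-0.015,0,0,0,0,0],[255,-0.015,0,0,0,0,0],[255,-0.013,0,0,0,0,0],[255,0,0,0,0,0,0],[255,0,0,0,0,0,0]]

```text
clock: 17.28
position: [529.8, 3.8, 199.0]
ee_rot: [0.015, 1.0, -0.0, -0.001]
contact_force: [0.0, -0.5, 0.1]
gripper_width: 0.0
grasp_force: 0.0
```

Emit:
servo_tool:
  commands:
    - [[255,-0.003,0,0,0,0,0],[255,-0.003,0,0,0,0,0],[255,-0.003,0,0,0,0,0],[255,-0.003,0,0,0,0,0],[255,0,0,0,0,0,0]]

```text
clock: 17.7
position: [541.7, 3.5, 199.9]
ee_rot: [0.014, 1.0, 0.0, 0.0]
contact_force: [0.1, 0.2, -0.4]
gripper_width: 0.2
grasp_force: 0.0
```

```bash
python3 -c "
from h import *
s=arm.read_state();print(C(s['position']),s['contact_force'],s['grasp_force'])"
```

```text
[-57.88  -0.14  49.94] [ 0.11  0.19 -0.41] 0.0
```

Emit:
servo_tool:
  commands:
    - [[255,-0.003,0,0,0,0,0],[255,-0.003,0,0,0,0,0],[255,-0.003,0,0,0,0,0],[255,-0.003,0,0,0,0,0],[255,-0.003,0,0.0005,0,0,0],[255,-0.003,0,0.0005,0,0,0],[255,0,0,0,0,0,0]]

```text
clock: 18.28
position: [558.9, 2.9, 197.9]
ee_rot: [0.014, 1.0, -0.0, -0.001]
contact_force: [-1.8, -0.4, -1.4]
gripper_width: 0.1
grasp_force: 1.0
```

Emit:
servo_tool:
  commands:
    - [[255,-0.003,0,0.0015,0,0,0],[255,-0.003,0,0.0015,0,0,0],[255,-0.003,0,0.002,0,0,0],[255,0,0,0,0,0,0]]

```text
clock: 18.62
position: [569.1, 2.7, 193.8]
ee_rot: [0.014, 1.0, -0.0, 0.0]
contact_force: [-1.7, -0.3, 0.2]
gripper_width: -0.0
grasp_force: 1.0
```

Emit:
servo_tool:
  commands:
    - [[255,-0.003,0,0.002,0,0,0],[255,-0.003,0,0.0025,0,0,0],[255,-0.003,0,0.0025,0,0,0],[255,0,0,0,0,0,0]]

```text
clock: 18.95
position: [578.3, 2.4, 186.7]
ee_rot: [0.014, 1.0, -0.0, 0.001]
contact_force: [-1.3, -0.6, 1.4]
gripper_width: 0.3
grasp_force: 0.9
```

Emit:
servo_tool:
  commands:
    - [[255,-0.0025,0,0.003,0,0,0],[255,-0.0025,0,0.003,0,0,0],[255,-0.002,0,0.003,0,0,0],[255,0,0,0,0,0,0]]

```text
clock: 19.28
position: [584.5, 2.2, 177.0]
ee_rot: [0.014, 1.0, -0.0, -0.0]
contact_force: [-1.3, -0.8, 1.4]
gripper_width: -0.1
grasp_force: 0.7
```

Emit:
servo_tool:
  commands:
    - [[255,-0.0015,0,0.002,0,0,0],[255,-0.001,0,0.002,0,0,0],[255,0,0,0,0,0,0]]

```text
clock: 19.53
position: [587.3, 2.1, 173.6]
ee_rot: [0.014, 1.0, -0.0, 0.0]
contact_force: [0.3, 0.4, 1.6]
gripper_width: -0.2
grasp_force: 0.7
```

Emit:
servo_tool:
  commands:
    - [[255,-0.0015,0,0.002,0,0,0],[255,-0.001,0,0.002,0,0,0],[255,-0.001,0,0.002,0,0,0],[255,0,0,0,0,0,0]]

```text
clock: 19.87
position: [590.8, 2.1, 167.5]
ee_rot: [0.014, 1.0, 0.0, 0.0]
contact_force: [0.4, -0.2, 1.2]
gripper_width: 0.5
grasp_force: 0.5
```

Emit:
servo_tool:
  commands:
    - [[255,-0.0005,0,0.002,0,0,0],[255,-0.0005,0,0.0015,0,0,0],[255,0,0,0,0,0,0]]

```text
clock: 20.12
position: [591.1, 2.1, 163.8]
ee_rot: [0.014, 1.0, 0.0, -0.0]
contact_force: [0.1, -0.7, 1.5]
gripper_width: -0.6
grasp_force: 0.5
```

Emit:
servo_tool:
  commands:
    - [[255,-0.0005,0,0.002,0,0,0],[255,-0.0005,0,0.0015,0,0,0],[255,0,0,0,0,0,0]]

```text
clock: 20.37
position: [591.9, 2.0, 160.2]
ee_rot: [0.014, 1.0, 0.0, -0.001]
contact_force: [-1.0, 0.8, 0.7]
gripper_width: 0.0
grasp_force: 0.3
```

The lever's resistance is lower than expected. I'll check numerically whether the tab and bar are still where they were when caught.

```bash
python3 -c "
from h import *
a=cv2.imread('pics/z8.png')[:,400:]
d=cams.get_image('side')['frame'][150:230,335:415]
cv2.imwrite('pics/side_now.png',d)
a=cv2.resize(a,(80,80),interpolation=cv2.INTER_AREA)
df=np.abs(a.astype(int)-d).sum(2)
# block map of difference, 5px cells, rows 30..70, cols 20..70
print((df[25:70,15:75].reshape(9,5,12,5).mean((1,3))).astype(int))
# tab shift by template match
t=a[36:54,46:64];r=cv2.matchTemplate(d,t,cv2.TM_CCOEFF_NORMED);_,m,_,l=cv2.minMaxLoc(r);print(m,np.array(l)-[46,36])
s=arm.read_state();print(C(s['position']),s['contact_force'],s['grasp_force'])
"
```

```text
[[ 54  80  92  12  78   3   4   4   4  27 111 105]
 [130  32 107  11  72  19   5   5   5   4   5   6]
 [ 67  43  59  97  15  81  17  45  22   6   6   7]
 [104 127  70 110  65  60  82  35  41  16   7   5]
 [153 212 135  31 156  43  56  80  78  49   7   6]
 [101 126  63  74  99  76  67  53  36   6   6   5]
 [ 25  77  77  78  76 105  42  90  11   6   6   6]
 [  4   5   5   6   7 133   6  93  29   7   6   6]
 [  6   6   7   6   5  55  88  13 109   7   6   6]]
0.7548959255218506 [-3 -1]
[-7.88 -0.4  10.13] [-0.27  0.38  0.33] 0.07358803093666211
```

The door edge and the tab have both shifted towards home by about 5 mm, so the bar is still hooked. I'll keep pressing.

Emit:
servo_tool:
  commands:
    - [[255,-0.0005,0,0.0015,0,0,0],[255,-0.0005,0,0.0015,0,0,0],[255,0,0,0,0,0,0]]

```text
clock: 20.67
position: [592.9, 2.0, 157.2]
ee_rot: [0.014, 1.0, -0.0, -0.001]
contact_force: [0.3, -0.1, 0.5]
gripper_width: -0.3
grasp_force: 0.0
```

Emit:
servo_tool:
  commands:
    - [[255,0,0,0.0015,0,0,0],[255,0,0,0.0015,0,0,0],[255,0,0,0,0,0,0]]

```text
clock: 20.92
position: [592.9, 2.0, 154.3]
ee_rot: [0.014, 1.0, -0.0, -0.001]
contact_force: [0.3, -0.4, 0.1]
gripper_width: 0.0
grasp_force: 0.0
```

Emit:
servo_tool:
  commands:
    - [[255,0,0,0.0015,0,0,0],[255,0,0,0.0015,0,0,0],[255,0,0,0,0,0,0]]

```text
clock: 21.17
position: [592.9, 1.9, 151.3]
ee_rot: [0.014, 1.0, -0.0, -0.001]
contact_force: [-0.0, 0.5, 0.4]
gripper_width: -0.1
grasp_force: 0.0
```

Emit:
servo_tool:
  commands:
    - [[255,0,0,0.001,0,0,0],[255,0,0,0.001,0,0,0],[255,0,0,0,0,0,0]]

```text
clock: 21.42
position: [593.1, 2.0, 149.5]
ee_rot: [0.014, 1.0, -0.0, -0.0]
contact_force: [-0.3, -0.2, 0.1]
gripper_width: 0.3
grasp_force: 0.0
```

Emit:
servo_tool:
  commands:
    - [[255,0,0,0.001,0,0,0],[255,0,0,0.001,0,0,0],[255,0,0,0,0,0,0]]

```text
clock: 21.67
position: [593.1, 2.0, 147.6]
ee_rot: [0.014, 1.0, -0.0, -0.0]
contact_force: [0.2, 0.0, 0.4]
gripper_width: 0.2
grasp_force: 0.0
```

Emit:
servo_tool:
  commands:
    - [[255,0,0,0.001,0,0,0],[255,0,0,0.001,0,0,0],[255,0,0,0,0,0,0]]

```text
clock: 21.92
position: [593.1, 2.0, 145.6]
ee_rot: [0.014, 1.0, -0.0, -0.0]
contact_force: [-0.2, 0.0, -0.2]
gripper_width: 0.2
grasp_force: 0.0
```

Emit:
servo_tool:
  commands:
    - [[255,0,0,0.001,0,0,0],[255,0,0,0.001,0,0,0],[255,0,0,0,0,0,0]]

```text
clock: 22.17
position: [593.1, 2.0, 143.5]
ee_rot: [0.014, 1.0, -0.0, -0.0]
contact_force: [-0.4, -0.6, -0.6]
gripper_width: -0.1
grasp_force: 0.0
```

```bash
python3 - <<'E'
from h import *
a=cv2.resize(cv2.imread('pics/z8.png')[:,400:],(80,80),interpolation=cv2.INTER_AREA)
d=cams.get_image('side')['frame'][150:230,335:415]
for box in ((46,64,36,54),(48,72,62,78)):  # tab ; door top strip front-left
    x0,x1,y0,y1=box;t=a[y0:y1,x0:x1];r=cv2.matchTemplate(d,t,cv2.TM_CCOEFF_NORMED);_,m,_,l=cv2.minMaxLoc(r);print(m,np.array(l)-[x0,y0])
# finger tip: dark pixels rows
g=cv2.cvtColor(d,cv2.COLOR_BGR2GRAY)
for v in range(0,66,2): print(v,' '.join('%3d'%k for k in g[v,0:60:2]))
dd=cams.get_image('side')
for P in (latch(0,3.3)['end'],latch(0.3,3.3)['end'],latch(0,3.3)['pv'],latch(0,0)['tip'],latch(.3,0)['tip']):
    u,v=proj(dd,W(*P));print(u-335,v-150)
s=arm.read_state();print(C(s['position']))
E
```

```text
0.6509765386581421 [-3 -1]
0.9973477721214294 [-1  2]
0  50  50  51  51  51  52  51  52  54  51  53  52  47 187 210 210 209 204 204 206 206 204 206 203 198 184 161 154 152 148
2  49  51  51  54  50  49  51  51  55  52  53  50  44 193 211 209 209 206 208 207 203 197 179 157 155 150 144 140 143 139
4  48  52  52  49  53  53  52  52  52  53  54  49  67 213 209 210 209 202 196 178 159 155 150 139 133 138 134 132 125 115
6  53  49  50  51  50  51  52  51  51  51  51  44 194 212 200 181 164 158 155 149 136 137 138 131 119 115 115 115 115 120
8  50  49  50  51  54  49  51  52  54  51  54 148 177 160 158 157 143 135 139 135 129 125 114 118 111 110 117 117 114 117
10  46  52  49  53  52  54  51  53  51  63 156 158 146 138 139 143 133 128 119 114 112 116 115 118 115 109 114 118 117 116
12  49  49  53  51  49  51  50  54  49 140 140 136 136 132 122 115 107 112 116 114 115 115 115 118 119 111 110 117 119 116
14  46  45  47  54  52  52  53  49  59 127 134 123 110 104 109 113 110 111 114 116 115 116 115 117 120 119 109 112 118 119
16  65  54  50  46  54  54  53  54  55 103 116 131 147 161 176 147 
[... 2514 characters left out ...]
1
58 107 121 122 120 122 122 126  86  82  90 161 159 158 143 121 114  93  79 110 102 170 204 204 204 203 188 106 113 114 109
60 124 122 120 120 120 121 122  94  91  75  82  80  91  89  87  86  84  82 105 106  90 201 199 200 201 204 134 110 112 113
62 123 118 121 122 119 124 124 126  85  87  85  84  86  91 102 112 124 121 122 122  99 173 203 200 201 201 185 108 111 115
64 123 124 122 121 121 123 122 121  93 105 113 127 124 122 121 123 120 119 120 123 117 118 197 199 200 201 203 134 110 114
-4.357322420272737 52.53389749823066
-2.1935049323237195 45.950884554081824
23.39543798847859 49.31106463514425
-8.156661495108665 54.95557523479317
-6.552431585661282 47.583977909956275
[-6.41 -0.38 -6.25]
```

```bash
python3 - <<'E'
from h import *
d=cams.get_image('side')
for th in (0,.1,.2,.3):
    o=[]
    for r in (30,45,60,68):
        for n in (2,5):
            c,s=np.cos(th),np.sin(th)
            u,v=proj(d,W(-52+r*c-n*s,13,16+r*s+n*c));o.append((round(u-335,1),round(v-150,1)))
    print(th,o)
g=cv2.cvtColor(d['frame'],cv2.COLOR_BGR2GRAY)[195:215,315:352]
for i,row in enumerate(g): print(45+i,' '.join('%3d'%k for k in row[::2]))
print('cols from',-20)
E
```

```text
0 [(np.float64(11.4), np.float64(55.3)), (np.float64(11.5), np.float64(54.3)), (np.float64(4.4), np.float64(56.6)), (np.float64(4.4), np.float64(55.6)), (np.float64(-2.7), np.float64(57.9)), (np.float64(-2.7), np.float64(56.8)), (np.float64(-6.5), np.float64(58.6)), (np.float64(-6.5), np.float64(57.5))]
0.1 [(np.float64(11.6), np.float64(54.3)), (np.float64(11.8), np.float64(53.2)), (np.float64(4.6), np.float64(55.0)), (np.float64(4.8), np.float64(53.9)), (np.float64(-2.4), np.float64(55.7)), (np.float64(-2.2), np.float64(54.7)), (np.float64(-6.2), np.float64(56.1)), (np.float64(-6.0), np.float64(55.1))]
0.2 [(np.float64(12.0), np.float64(53.2)), (np.float64(12.3), np.float64(52.1)), (np.float64(5.1), np.float64(53.4)), (np.float64(5.5), np.float64(52.3)), (np.float64(-1.8), np.float64(53.6)), (np.float64(-1.5), np.float64(52.5)), (np.float64(-5.5), np.float64(53.7)), (np.float64(-5.2), np.float64(52.6))]
0.3 [(np.float64(12.5), np.float64(52.1)), (np.float64(13.0), np.float64(51.0)), (np.float64(5.8), np.float64(51.7)), (np.float64(6.3), np.float64(50.6)), (np.float64(-0.9), np.floa
[... 1019 characters left out ...]
23  92 164 158 160 146 150 145 111 121 106  95  79  67
57 117 121 120 119 121 122 105 140 154 143 117 120 114 104 121 122 108  83  71
58 119 122 122 121 120 121 117 115 124 113 106 123 122 121 121 123 124  85  82
59 120 121 120 119 119 120 120 122 119 122 122 122 121 122 123 123 125  91  91
60 119 121 123 122 119 121 123 121 121 123 124 123 120 120 123 122 123  96  92
61 120 120 122 121 119 123 121 120 121 123 123 120 120 122 121 122 124 110  90
62 122 120 120 121 120 120 121 120 121 125 122 120 120 121 122 124 124 126  88
63 120 120 120 121 121 121 121 121 122 122 121 121 120 120 122 123 122 123  85
64 122 123 119 120 120 122 122 122 122 123 122 122 123 121 120 122 123 123  94
cols from -20
```

The lever's near edge in the side image fits the model at angle 0, so it has snapped over centre and lies flat. I'll make one gentle confirming press.

Emit:
servo_tool:
  commands:
    - [[255,0,0,0.001,0,0,0],[255,0,0,0.001,0,0,0],[255,0,0,0,0,0,0]]

```text
clock: 22.57
position: [593.4, 2.0, 142.2]
ee_rot: [0.014, 1.0, -0.0, 0.0]
contact_force: [-1.3, 1.0, 2.1]
gripper_width: -0.4
grasp_force: 1.3
```

Emit:
servo_tool:
  commands:
    - [[255,0,0,0.001,0,0,0],[255,0,0,0.001,0,0,0],[255,0,0,0,0,0,0]]

```text
clock: 22.82
position: [593.4, 2.0, 142.1]
ee_rot: [0.014, 1.0, -0.0, 0.001]
contact_force: [-4.7, 1.1, 10.1]
gripper_width: 0.0
grasp_force: 5.0
```

Emit:
servo_tool:
  commands:
    - [[255,0,0,0.001,0,0,0],[255,0,0,0.001,0,0,0],[255,0,0,0,0,0,0]]

```text
clock: 23.07
position: [593.5, 2.0, 141.9]
ee_rot: [0.014, 1.0, -0.0, 0.001]
contact_force: [-7.2, 1.3, 17.0]
gripper_width: -0.2
grasp_force: 8.6
```

The lever is on its hard stop. Now I'll release and retreat.

Emit:
servo_tool:
  commands:
    - [[255,0,0,-0.003,0,0,0],[255,0,0,-0.005,0,0,0],[255,0,0,-0.02,0,0,0],[255,0,0,-0.03,0,0,0],[255,0,0,-0.035,0,0,0],[255,0,0,-0.035,0,0,0],[255,0.01,-0.035,0,0,0,0],[255,0.01,-0.035,0,0,0,0],[255,0.01,-0.035,0,0,0,0],[255,0.01,-0.035,0,0,0,0]]

```text
clock: 23.9
position: [548.6, -137.9, 265.5]
ee_rot: [0.014, 1.0, 0.0, -0.0]
contact_force: [1.0, 0.4, -0.3]
gripper_width: 0.3
grasp_force: 0.0
```

Emit:
servo_tool:
  commands:
    - [[255,0.01,-0.035,0,0,0,0],[255,0.01,-0.035,0,0,0,0],[255,0.01,-0.035,0,0,0,0],[255,0.01,-0.03,0,0,0,0],[255,0,0,0,0,0,0],[255,0,0,0,0,0,0]]

```text
clock: 24.4
position: [504.6, -272.1, 265.1]
ee_rot: [0.016, 1.0, 0.0, -0.001]
contact_force: [-0.2, -0.1, -0.9]
gripper_width: -0.1
grasp_force: 0.0
```

```bash
python3 - <<'E'
from h import *
a0=cv2.imread('pics/top0.png');s0=cv2.imread('pics/side0.png')
dt=cams.get_image('top');ds=cams.get_image('side')
g=lambda im:cv2.cvtColor(im,cv2.COLOR_BGR2GRAY).astype(float)
# door shift: phase correlation on door strips away from latch
for n,A,B,(x0,x1,y0,y1) in (('top L',a0,dt['frame'],(275,315,316,340)),('top R',a0,dt['frame'],(345,392,316,340)),('static rear',a0,dt['frame'],(275,392,186,200))):
    p,q=g(A)[y0:y1,x0:x1].mean(1),g(B)[y0:y1,x0:x1].mean(1)
    k=int(np.argmax(np.abs(np.diff(p))));f=lambda w:(lambda e:(np.arange(len(e))*e).sum()/e.sum())(np.where(np.abs(np.diff(w))>8,np.abs(np.diff(w)),0)[max(0,k-4):k+5])
    print(n,'front edge shift px',f(q)-f(p),'mm',1.0*(f(q)-f(p))*1065/561)
# lever edge and bar in top view, column profile over the latch
G=g(dt['frame'])
print('centre 333',G[290:345,332:335].mean(1).astype(int));print('arm bar 323',G[290:345,322:325].mean(1).astype(int));print('arm 345',G[290:345,343:345].mean(1).astype(int))
for nm,P in dict(lip_front=(-89.5-10.5,0,14),barL=(-93,0,5),tip=(16,0,18),tab=(-119,0,3)).items(): print(nm,proj(dt,W(*P)))
for nm,P in dict(lp=(-35.3,19,12.6),barL=(-93,19,5)).items(): print(nm,proj(dt,W(*P)))
E
```

```text
top L front edge shift px -1.0023689197725838 mm -1.9028928690869906
top R front edge shift px -1.9870925978046714 mm -3.7722880867414887
static rear front edge shift px nan mm nan
centre 333 [159 159 160 159 159 160 159 160 159 160 157 159 159 159 165 129  65  70
  71  70  93 112 117  85  31  34  97 150 162 159 158 158 158 159 158 155
 140 124 117 122 131 130 130 127 128 129 131 130 129 115  94  93  96  96
  98]
arm bar 323 [ 86  95  97 100 109 118 125 121 122 123 122 121 124 115 104 104 105 103
 104 103 108 119 120 111  92 112 151 160 162 140 125 146 152 191 221 220
 222 190 115  99  97  91  94  98  99  95  95  90  82  81  88  95  96  97
  93]
arm 345 [109 139 141 144 149 142 140 140 141 143 142 143 142 144 142 143 144 143
 145 144 144 146 146 147 145 143 142 141 141 142 138 139 148 184 209 209
 212 179 112  96  93  92  95  96  97  96  92  87  82  82  91  93  95  96
  93]
lip_front (np.float64(333.4727306528183), np.float64(325.3039740952254))
barL (np.float64(333.3637154724511), np.float64(321.16687986411756))
tip (np.float64(333.1273610254511), np.float64(262.6472576686015))
tab (np.float64(333.4302702635585), np.float64(335.11004902489486))
lp (np.float64(323.06205799419786), np.float64(290.28906203241826))
barL (np.float64(323.2089900853025), np.float64(321.1952287859556))<stdin>:8: RuntimeWarning: invalid value encountered in scalar divide
```

```bash
python3 - <<'E'
from h import *
a0=cv2.imread('pics/top0.png');dt=cams.get_image('top')
g=lambda im:cv2.cvtColor(im,cv2.COLOR_BGR2GRAY).astype(float)
for x0,x1 in((275,285),(290,300),(303,313),(352,362),(368,378),(382,392)):
    r=[]
    for im in(a0,dt['frame']):
        p=g(im)[315:345,x0:x1].mean(1);i=np.where((p[:-1]>=160)&(p[1:]<160))[0][-1]
        r.append(315+i+(p[i]-160)/(p[i]-p[i+1]))
    y=[atz(dt,(x0+x1)/2,k,150)[0] for k in r];print(r,'moved mm',y[1]-y[0])
E
```

```text
[np.float64(329.67356687898086), np.float64(327.64332247557)] moved mm 3.7800273721088047
[np.float64(329.4792243767313), np.float64(327.6289517470882)] moved mm 3.443626705543579
[np.float64(329.42153047989626), np.float64(327.61333333333334)] moved mm 3.3641511048422217
[np.float64(329.16963226571767), np.float64(327.2245179063361)] moved mm 3.614346514450858
[np.float64(329.15764139590857), np.float64(327.0805860805861)] moved mm 3.8579058381191658Traceback (most recent call last):
  File "<stdin>", line 7, in <module>
IndexError: index -1 is out of bounds for axis 0 with size 0
```

The door's top edge has moved home by 3.6 mm, which is about 0.015 rad. The bar is under the lip, the lever is flat, and the arm is clear, so I'm handing in.

```bash
python3 -c "
from bench import ticket
print(ticket.job_done())"
```

```text
the job is handed in; nothing more can be done
None
```

The loop bar is caught under the keeper's lip, the lever lies flat past centre, and the door is pulled home to about 0.015 rad by image measurement; the arm is clear and the job is handed in, verdict not shown.

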